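Flip a well plate face down onto a draining ramp

TASK

The rinsed well plate lies wells up on the deck of the draining stand: tip it up on its far long edge at the blue kerb and over, so that it goes wells down onto the short ramp, and see that it slides all the way down until it lies flat on the ramp and square against the foot lip. Treat the brittle plate gently, and leave the bottle, the beaker and the tip box alone.

Things in the scene. Friction and masses are not known exactly. Their poses are not given: they have to be found in the camera images.
- drainer: Fixed aluminium stand, blue edges, 230 x 176 mm. Origin on the table below the kerb's far face; x points down the ramp, y across, z up; the ramp runs down to the robot's right. Deck top at z 95 mm, x -78 to -8. Deck, kerb and ramp are twin strips (|y| 38 to 82) with an open finger slot between, |y| < 38; a cross tie crosses it at x -28 to -8, z 50 to 56. Base top z 6.
- kerb (a point): Top far edge of the blue kerb, y 0, where the ramp starts, at z 100 mm (kerb 8 mm thick in x, 5 mm above the deck). From here the ramp falls at 25 degrees along the stand's +x for 150 mm to the foot lip. Side rails at |y| 82 to 86, 10 mm above the ramp.
- lip (a point): Middle of the foot of the ramp's surface, where the blue foot lip rises square to the ramp, 14 mm high, across the full width. The finger slot in the ramp runs from the kerb down to this lip.
- plate: Loose rigid 24-well plate, 85.5 (x) x 127.8 (y) x 14.4 (z) mm, 60 to 125 g, white with grey wells, blue base. Origin at the centre of the blue underside, z to the wells side. Starts on the deck, x along the stand's within 5 degrees, far edge 2 to 22 mm short of the kerb.
- plate_near (a point): Lower near edge of the plate, middle of the long side facing away from the ramp; overhangs the deck by 20 mm or more at first. The plate is too wide to grasp flat: a fingertip under this edge tips it, and past upright it falls by itself over the kerb onto the ramp. Friction 0.55 to 0.85: it then often sticks short of the lip and needs a push. Over 30 N cracks it.
- drained (a point): Point on the stand where the plate's origin (centre of the blue underside, then facing up the slope) is when the plate lies wells down on the ramp, centred, against the foot lip.
- bottle: Loose white bottle with red cap, 60 diameter, 150 high, origin at the centre of its underside; stands beyond the foot of the ramp (stand +x). Leave alone.
- beaker: Loose glass beaker, 70 diameter, 90 high, origin under its centre; stands beyond the foot of the ramp (stand +x). Leave alone.
- tipbox: Loose yellow tip box with clear lid, 85 x 125 x 62 high, origin under its centre; stands at the side of the stand nearest the robot (stand -y). Leave alone.
Not all that is in view belongs to the job. Of the things like the plate, leave any that is yellow; of the rest the smaller one is meant.

How it is judged:
On the way:
1. the plate stands up on its far edge at the kerb (within 20 degrees of upright, its centre within 45 mm of the kerb line, touching the stand) (angle between plate's own z axis and vertical between 1.22 and 1.92 rad and x of plate in the frame of drainer between -0.045 and 0.045 m and z of plate in the frame of drainer below 0.155 m and contact force between plate and drainer above 0.02 N), for 0.02 s.
At the end, for the whole second after the job is handed in: The plate lies at rest wells down, flat on the ramp (within 5 degrees), within 5 mm of the foot lip and square to it within 4 degrees, inside the side rails (angle between plate's own z axis and vertical between 2.618 and 2.79 rad and distance between plate and drained below 0.022 m and x of plate in the frame of drained above -0.005 m and angle between the y axis of plate and the y axis of drainer, either way round below 0.07 rad and linear speed of plate below 0.01 m/s); the robot touches nothing.
It fails at once if the plate is pressed with more than 30 N (contact force between the fingers and plate above 30 N).
It fails at once if the bottle is moved more than 15 mm (distance of bottle from where it was at the start of the episode above 0.015 m).
It fails at once if the beaker is moved more than 15 mm (distance of beaker from where it was at the start of the episode above 0.015 m).
It fails at once if the tipbox is moved more than 15 mm (distance of tipbox from where it was at the start of the episode above 0.015 m).
It also fails if it takes over 45 s, if anything falls off the work surface, if the arm or the gripper's body presses on something with over 40 N, if the wrist force passes 120 N, or if a joint passes its speed limit or range.

ROBOT

A 6-joint arm with a two-finger parallel gripper is mounted at the origin on the work surface. World frame = base frame: x ahead of the robot, y to its left, z up, the work surface at z = 0. Lengths are in m, angles in rad, forces in N, time in s.
With the tool pointing down it reaches from about 0.275 to 0.85 m from the base axis. Payload 5.2 kg.
Tool frame: the origin (TCP) lies at the very end of the fingers, on their centre line; the grasp point (between the pads) lies 19 mm behind it; z points along the fingers, y is the line along which they close (so a half turn about z gives the same grasp; the last joint's range is limited). The gripper opens to 85 mm and grips with 20 to 120 N. Pads are 22 mm wide; open, the fingers measure 114 mm over their backs; the gripper's body (76 mm by 85 mm) begins 54 mm behind the grasp point. The pads swing forward as they close: fully open they stand 13 mm farther back than shut.
Start: joints at [1.073, 0.259, 1.535, -0, 1.348, -0.203], TCP at [0.16, 0.526, 0.198] pointing down, gripper open.
Joint ranges: [-3.14, 3.14], [-0.91, 2.08], [0.19, 2.58], [-1.22, 4.36], [0.22, 2.71], [-3.12, 3.12]. Speed limits (rad/s): [2.57, 2.57, 3.14, 3.14, 3.14, 3.14].

INTERFACE

Orientations are given as a unit quaternion [w, x, y, z].
In Python, from bench import arm gives the robot as it stands.
- The arm moves only by the tool jog_arm, never from a script. Its argument "series" is a list of rows, each a list of 2 entries, a list of its own where there are three numbers: the shift along the tool's x, y, z in mm, then the turn about the tool's z in degrees. In form: [[[tx, ty, tz], twist], ...]. A call has 1 to 10 rows; each row is the pose to reach, as a shift and turn from the pose commanded when the call began, along the tool's axes at that moment; what a row does not reach only later rows make up. A row lasts 1/8 s, in which the tool goes at most 62.5 mm and 10.7 degrees, less where a joint would pass 70% of its speed; a pose out of reach is approached as far as the arm can. A call with a gripper value outside its range is refused whole. "grip" is the finger opening in mm, from 0 to 85.4, set as the call begins (left out, the last holds). The fingers move at their own pace and stop on an object; "grip_force" is the grip in N (left out, the last holds). Time passes only in rows, so rows that repeat a pose let the fingers close. It gives the time, the measured TCP pose, the force, the opening and the grip force at its end, in the units of the state.
- arm.state(): the state, without advancing time (a new reading comes with each control period).
- arm.snapshot(name): name is "scene" or "side" or "wrist"; returns the picture (384x512x3 uint8, red, green, blue); there is no depth.
- arm.camera_params(name): a dict with "K" (3x3 intrinsics, pixels), "R" (3x3) and "t" (3): a world point X has camera coordinates R X + t; the wrist camera has in their place "T_tool_cam" (4x4, takes a point from camera to tool coordinates, whose origin is the TCP and whose axes are the flange's). Camera axes: x right, y down, z forward; pixel columns grow to the right and rows downward; lengths in m; the calibration is good to about 2 mm. A picture is of the moment at which its call begins: read the wrist's pose just before it. camera_params takes no time and is no camera call.
- arm.hand_in(): hands the job in; it is judged then, once.
The state is a dict: "t": time; "joint_positions": joint angles; "qvel": joint speeds; "joint_efforts": joint torques, N m; "eef_pos": TCP position; "tcp_rot": TCP orientation; "force": force on the tool from outside, world axes, zero at the start; "torque": the same for the moment, N m; "finger_gap": finger opening in m; "gripper_force": force on a finger pad.
Only numpy, scipy, OpenCV 4.12 (cv2) and the standard library are available. Lean on these libraries where they do the work, as an engineer would, in place of code of your own. Each camera call takes 0.05 s, during which the arm holds its last target. There are 200 camera calls.

## Working session

There is one attempt and no reset: what is moved stays moved. The work goes in short steps, Python scripts to look and compute and a tool call to move; the robot and the scene stay as the last step left them, time stands still between calls to the robot, and variables do not carry over. Pictures are saved under pics/ and viewed, at most 10 in all, crops included, and the job is handed in when it is done.

Besides the shell and the picture viewer there is one more tool, called after "Call:" as a command line: name --argument value ..., lists and objects as JSON in quotes. jog_arm: Moves the arm, as the interface text tells. Its arguments: {"type":"object","properties":{"series":{"type":"array"},"grip":{"type":"number"},"grip_force":{"type":"number"}},"required":["series"]}

```bash
mkdir -p pics; cat > h.py <<'E'
from bench import arm
import numpy as np,cv2
def save(n,f):
    im=arm.snapshot(n); cv2.imwrite('pics/'+f,im[:,:,::-1]); return im
def ray(n,u,v):
    c=arm.camera_params(n);K,R,t=map(np.array,(c['K'],c['R'],c['t']))
    d=R.T@np.linalg.solve(K,[u,v,1]); return -R.T@t,d
def onz(n,u,v,z):
    o,d=ray(n,u,v); return o+d*(z-o[2])/d[2]
def proj(n,X):
    c=arm.camera_params(n);K,R,t=map(np.array,(c['K'],c['R'],c['t']))
    p=K@(R@np.array(X)+t); return p[:2]/p[2]
E
python3 - <<'E'
from h import *
a=save('scene','a.png');b=save('side','b.png')
s=arm.state();print(s['eef_pos'],s['tcp_rot'])
for n in('scene','side'):
  c=arm.camera_params(n);R=np.array(c['R']);print(n,-R.T@c['t'],R[2])
cv2.imwrite('pics/ab.png',np.vstack([cv2.resize(x,None,fx=1,fy=1)[:,:,::-1] for x in(a,)]))
E
```

```text
[0.15952586 0.52580055 0.19764776] [-2.82881027e-04  1.46874530e-01  9.89154774e-01 -7.90786747e-04]
scene [ 0.91998145 -0.45999003  0.88265877] [-0.34621162  0.49784255 -0.79516684]
side [ 0.26791823 -0.58556997  0.69560886] [ 0.32115009  0.68665845 -0.65219843]
```

View pics/a.png

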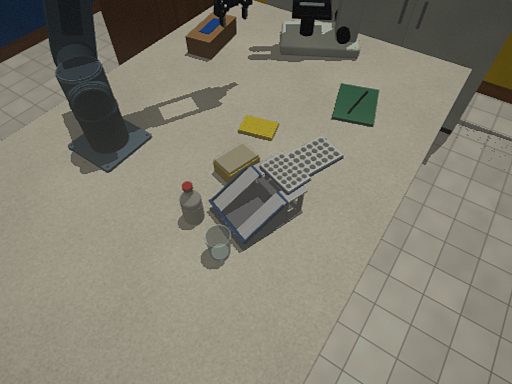

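View pics/b.png

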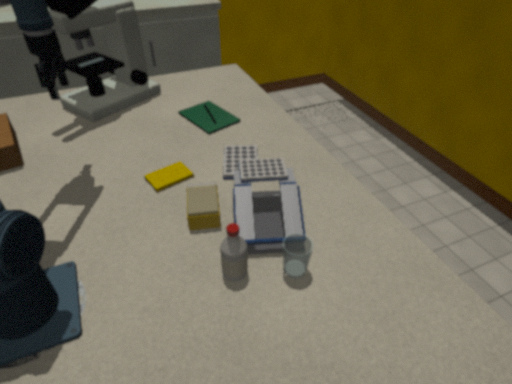

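Candidates like the plate: a yellow one (scene 258,127), a white one on the deck (scene ~285,170; side ~263,168) and another white one behind it (scene ~317,155; side ~240,157). The one on the deck looks like the target. I'll check this in an enlarged crop.

```bash
python3 - <<'E'
import cv2,numpy as np
a=cv2.imread('pics/a.png')[125:255,195:355];b=cv2.imread('pics/b.png')[135:255,180:320]
a=cv2.resize(a,(800,650),interpolation=cv2.INTER_CUBIC)
cv2.imwrite('pics/ac.png',cv2.resize(a,(738,600)));cv2.imwrite('pics/bc.png',cv2.resize(b,(700,600),interpolation=cv2.INTER_CUBIC))
E
```

```text
(no output)
```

View pics/ac.png

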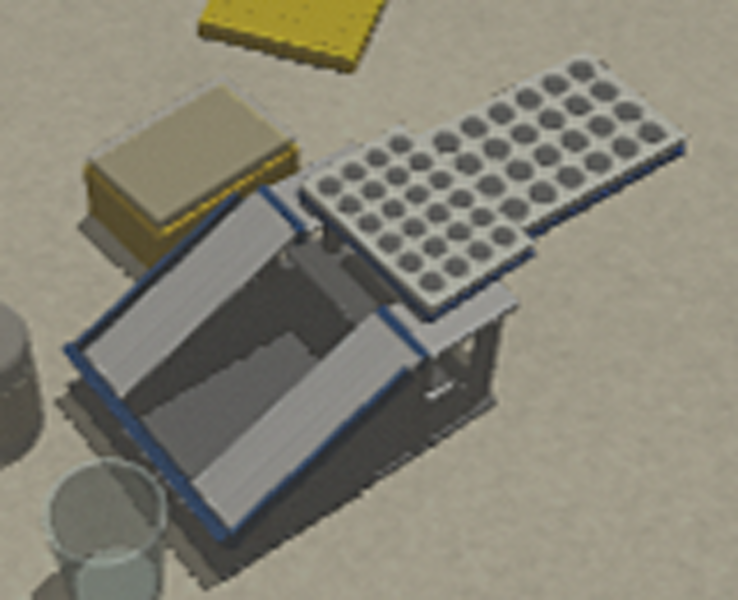

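View pics/bc.png

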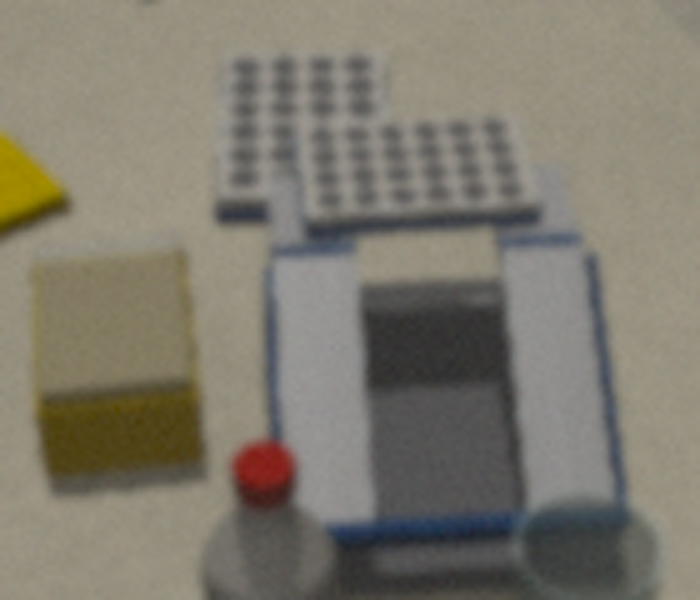

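The crop shows that the deck plate is 4x6 wells and the smaller of the two, with corners at crop (303,190), (430,308), (535,243). The other white one is larger, 4x8 or so, and lies on the table behind the stand. The target is the small one on the deck. Next I'll cast its corner rays onto known heights.

```bash
cat >> h.py <<'E'
S=lambda x,y:(195+x/4.6125,125+y/4.615)
D=lambda x,y:(180+x/5,135+y/5)
E
python3 - <<'E'
from h import *
def show(n,f,d):
  for k,(x,y,z) in d.items(): print(n,k,np.round(onz(n,*f(x,y),z)*1000))
show('scene',S,dict(kLo=(262,190,.1),kLi=(303,230,.1),kRi=(382,308,.1),kRo=(428,355,.1),lipL=(70,348,.0493),lipR=(225,536,.0493),
 pFL=(303,188,.1094),pFR=(430,308,.1094),pNR=(535,243,.1094),pNL=(402,133,.1094),dNR=(683,140,.0144),dNR2=(590,55,.0144),
 bL=(85,165,.062),bT=(220,82,.062),bR=(298,145,.062),bB=(160,222,.062)))
show('side',D,dict(kLo=(273,247,.1),kLi=(355,238,.1),kRi=(500,240,.1),kRo=(580,237,.1),lipL=(330,535,.0493),lipR=(622,515,.0493),
 pFL=(307,222,.1094),pFR=(540,208,.1094),pNR=(517,118,.1094),dNL=(225,55,.0144),dNR=(382,55,.0144),dFL=(218,207,.0144),
 bL=(35,255,.062),bT=(190,245,.062),bR=(195,385,.062),bB=(40,395,.062)))
E
```

```text
scene kLo [524. 109. 100.]
scene kLi [563.  96. 100.]
scene kRi [636.  72. 100.]
scene kRo [676.  58. 100.]
scene lipL [473. -29.  49.]
scene lipR [630. -84.  49.]
scene pFL [549. 118. 109.]
scene pFR [662.  82. 109.]
scene pNR [689. 160. 109.]
scene pNL [575. 193. 109.]
scene dNR [702. 380.  14.]
scene dNR2 [607. 420.  14.]
scene bL [394.  89.  62.]
scene bT [423. 203.  62.]
scene bR [502. 184.  62.]
scene bB [465.  77.  62.]
side kLo [519. 110. 100.]
side kLi [561. 100. 100.]
side kRi [631.  69. 100.]
side kRo [671.  54. 100.]
side lipL [486. -45.  49.]
side lipR [620. -89.  49.]
side pFL [539. 111. 109.]
side pFR [657.  74. 109.]
side pNR [683. 153. 109.]
side dNL [601. 418.  14.]
side dNR [700. 376.  14.]
side dFL [538. 260.  14.]
side bL [412. 200.  62.]
side bT [493. 174.  62.]
side bR [458.  66.  62.]
side bB [384.  90.  62.]
```

Call:
jog_arm --series '[[[-55, -17, 0], 10], [[-110, -35, 0], 20], [[-165, -52, 0], 30], [[-220, -70, 0], 40], [[-276, -87, 0], 50], [[-331, -104, 0], 60], [[-386, -122, 0], 70], [[-441, -139, 0], 80], [[-496, -156, 0], 90], [[-551, -174, 0], 92]]' --grip 40

```text
t: 1.35
eef_pos: [0.6376, 0.1985, 0.1978]
tcp_rot: [-0.0, 0.814, 0.58, -0.0]
force: [0.6, 0.3, -0.4]
finger_gap: 0.0401
gripper_force: 0.0
```

```bash
python3 - <<'E'
from h import *
from scipy.spatial.transform import Rotation as Ro
s=arm.state();print(s['t'],s['eef_pos'],s['finger_gap'],s['joint_positions'],s['force'])
print(Ro.from_quat(s['tcp_rot'],scalar_first=True).as_matrix().round(3))
im=save('wrist','w.png'); print(arm.camera_params('wrist'))
E
```

```text
1.35 [0.63762489 0.19846279 0.19783483] 0.04011521582050742 [1.34945091e-01 4.73457771e-01 1.22125564e+00 1.95417206e-04
 1.44774084e+00 4.67420994e-01] [ 0.58496511  0.25178994 -0.36026015]
[[ 0.326  0.945 -0.001]
 [ 0.945 -0.326  0.   ]
 [-0.    -0.001 -1.   ]]
{'K': array([[290.07454811,   0.        , 250.14083704],
       [  0.        , 290.07454811, 195.74876819],
       [  0.        ,   0.        ,   1.        ]]), 'T_tool_cam': array([[ 1.44067799e-03, -9.64681133e-01, -2.63416470e-01,
         6.55113000e-02],
       [ 9.99998893e-01,  1.29199502e-03,  7.37665237e-04,
         3.60375784e-04],
       [-3.71278968e-04, -2.63417242e-01,  9.64681926e-01,
        -1.76070263e-01],
       [ 0.00000000e+00,  0.00000000e+00,  0.00000000e+00,
         1.00000000e+00]])}
```

View pics/w.png

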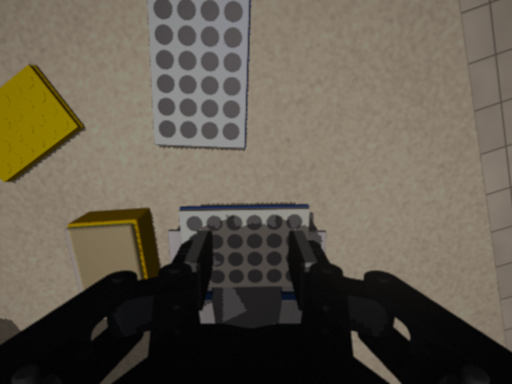

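The wrist view shows the plate's near blue edge running from (180,206) to (309,205), with the fingers clear of it. I'll cast that edge onto z=95 mm.

```bash
cat >> h.py <<'E'
from scipy.spatial.transform import Rotation as Ro
O=np.array([.596,.079,0]); th=np.deg2rad(-18.8)
YS=np.array([np.cos(th),np.sin(th),0]); XS=np.array([YS[1],-YS[0],0])
def st(P): d=np.array(P)-O; return (np.array([d@XS,d@YS,d[2]])*1000).round(1)
def won(u,v,z):
    s=arm.state();c=arm.camera_params('wrist');T=np.array(c['T_tool_cam']);R=Ro.from_quat(s['tcp_rot'],scalar_first=True).as_matrix()
    o=R@T[:3,3]+s['eef_pos'];d=R@T[:3,:3]@np.linalg.solve(c['K'],[u,v,1]);return o+d*(z-o[2])/d[2]
E
python3 - <<'E'
from h import *
s=arm.state();print('tcp',st(s['eef_pos']))
for p in [(180,206,.095),(309,205,.095),(169,231,.095),(326,231,.095),(208,292,.1),(298,294,.1)]: print(p,st(won(*p)))
E
```

```text
tcp [-122.8    8.3  196.8]
(180, 206, 0.095) [-102.2  -61.1   95. ]
(309, 205, 0.095) [-102.1   68.2   95. ]
(169, 231, 0.095) [-75.5 -74.3  95. ]
(326, 231, 0.095) [-73.9  87.   95. ]
(208, 292, 0.1) [ -6.9 -36.8 100. ]
(298, 294, 0.1) [ -3.5  59.9 100. ]
```

Call:
jog_arm --series '[[[0, -4, 40], 0], [[0, -4, 85], 0], [[0, -4, 126], 0], [[0, -4, 126], 0], [[-4, -4, 126], 0], [[-7, -4, 126], 0], [[-9, -4, 126], 0], [[-11, -4, 126], 0]]'

```text
t: 2.4
eef_pos: [0.6297, 0.1906, 0.0735]
tcp_rot: [0.0, 0.814, 0.581, 0.001]
force: [0.3, 0.2, 0.4]
finger_gap: 0.0399
gripper_force: 0.5
```

Call:
jog_arm --series '[[[-1, 0, 0], 0], [[-2, 0, 0], 0], [[-3, 0, 0], 0], [[-4, 0, 0], 0]]'

```text
t: 2.9
eef_pos: [0.6278, 0.1869, 0.0724]
tcp_rot: [-0.0, 0.814, 0.582, 0.0]
force: [-0.2, 0.7, 1.2]
finger_gap: 0.0398
gripper_force: 0.7
```

Call:
jog_arm --series '[[[-1.5, 0, 0], 0], [[-3, 0, 0], 0], [[-4.5, 0, 0], 0], [[-5.5, 0, 0], 0]]'

```text
t: 3.4
eef_pos: [0.6261, 0.1816, 0.0725]
tcp_rot: [0.0, 0.814, 0.581, 0.0]
force: [-0.0, 2.2, 1.1]
finger_gap: 0.0397
gripper_force: 1.3
```

Call:
jog_arm --series '[[[-1, 0, 0], 0], [[-2, 0, 0], 0], [[-2, 0, 0], 0]]'

```text
t: 3.78
eef_pos: [0.6257, 0.1799, 0.0726]
tcp_rot: [0.0, 0.814, 0.581, 0.0]
force: [0.8, 2.9, 2.3]
finger_gap: 0.04
gripper_force: 1.9
```

```bash
python3 - <<'E'
from h import *
s=arm.state();print('tcp',st(s['eef_pos']),s['force'])
im=save('wrist','w2.png')
a=save('side','b2.png')[120:240,180:320]
c=np.hstack([im[150:330,120:380],cv2.resize(a,(210,180))])
cv2.imwrite('pics/c2.png',cv2.resize(c,(800,306))[:,:,::-1])
E
```

```text
tcp [-105.1   -4.4   72.6] [0.76239298 2.88659332 2.26110186]
```

View pics/c2.png

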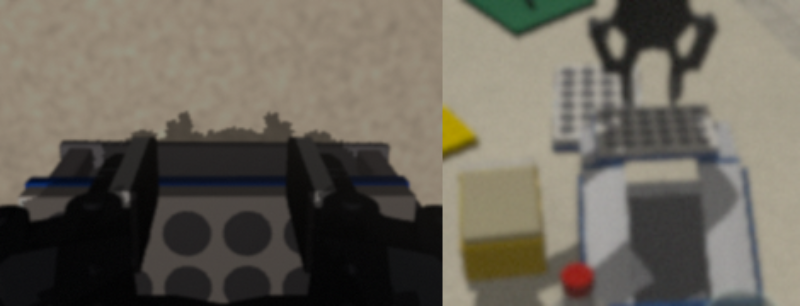

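Call:
jog_arm --series '[[[-0.5, 0, -2], 0], [[-1, 0, -4], 0], [[-1, 0, -6], 0], [[-1.5, 0, -8], 0]]'

```text
t: 4.38
eef_pos: [0.6247, 0.178, 0.0803]
tcp_rot: [-0.0, 0.814, 0.581, -0.0]
force: [0.3, 0.3, 0.1]
finger_gap: 0.0401
gripper_force: 0.0
```

```bash
python3 - <<'E'
from h import *
s=arm.state();print('tcp',st(s['eef_pos']),s['force'])
a=save('side','b3.png')[120:220,190:310]
b=save('scene','a3.png')[100:200,235:355]
cv2.imwrite('pics/c3.png',cv2.resize(np.hstack([a,b]),(800,333),interpolation=cv2.INTER_CUBIC)[:,:,::-1])
E
```

```text
tcp [-103.    -4.8   80.3] [0.2691603  0.25603108 0.09091708]
```

View pics/c3.png

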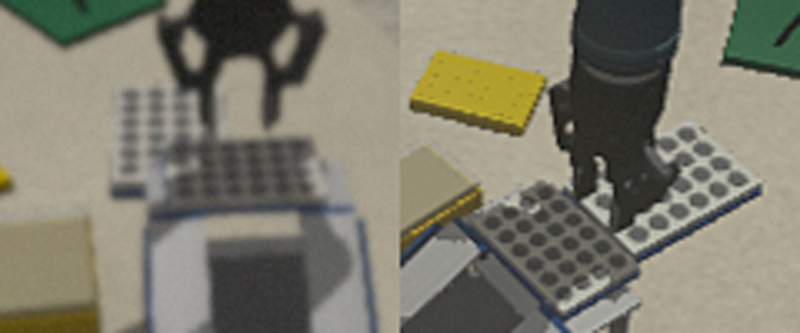

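Call:
jog_arm --series '[[[-1, 0, 3], 0], [[-2, 0, 6], 0], [[-3, 0, 6], 0]]'

```text
t: 4.85
eef_pos: [0.6241, 0.1757, 0.0744]
tcp_rot: [-0.0, 0.814, 0.582, 0.0]
force: [-0.3, 0.3, 0.2]
finger_gap: 0.0397
gripper_force: 0.7
```

Call:
jog_arm --series '[[[-1, 0, 0], 0], [[-2, 0, 0], 0]]'

```text
t: 5.1
eef_pos: [0.6234, 0.1735, 0.0745]
tcp_rot: [0.0, 0.814, 0.581, 0.0]
force: [1.1, 1.9, 1.5]
finger_gap: 0.0401
gripper_force: 0.9
```

```bash
python3 - <<'E'
from h import *
for i in range(3):
  s=arm.state();print('tcp',st(s['eef_pos']),s['force'],s['gripper_force']); im=arm.snapshot('wrist')
cv2.imwrite('pics/w4.png',im[:,:,::-1])
# near blue edge rows & side blue plate
h=cv2.cvtColor(im,cv2.COLOR_RGB2HSV);m=(h[...,0]>100)&(h[...,0]<130)&(h[...,1]>120)
for c in(170,180,190,230,250,270,310,320,330): print(c,np.where(m[:,c])[0][:12])
E
```

```text
tcp [-98.3  -4.6  74.5] [1.13894537 1.90210192 1.53853539] 0.9072011592797935
tcp [-98.2  -4.6  74.5] [0.79623059 1.18429279 2.42373586] 0.9076855564489961
tcp [-98.2  -4.6  74.5] [0.90586727 1.0884499  1.08718553] 0.9166671463754028
170 [242 243 244 245 246 353]
180 [242 243 244 245 246 354 376]
190 [368 377 382]
230 [243 244 245 246 247]
250 [243 244 245 246]
270 [244 245 246 247 351]
310 [369]
320 [243 244 245 246 319 364 366 376]
330 [245 246 247 355 369 374]
```

```bash
python3 - <<'E'
from h import *
for u,v in((175,242.),(250,243),(330,244.5)): print(st(won(u,v,.095)))
im=cv2.imread('pics/w4.png')
cv2.imwrite('pics/c4.png',cv2.resize(im[190:384,120:380],(800,597),interpolation=cv2.INTER_CUBIC))
E
```

```text
[-93.4 -47.7  95. ]
[-92.7  -4.2  95. ]
[-91.8  42.5  95. ]
```

View pics/c4.png

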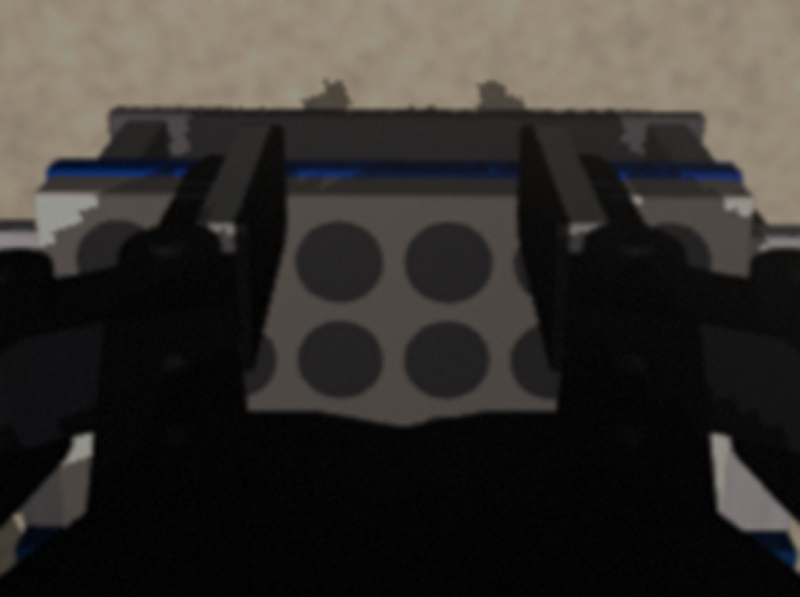

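Call:
jog_arm --series '[[[-2, 0, 0], 0], [[-3, 0, -1], 0], [[-3.5, 0, -3], 0], [[-4, 0, -5], 0]]'

```text
t: 5.75
eef_pos: [0.6217, 0.1695, 0.0793]
tcp_rot: [-0.0, 0.814, 0.581, -0.0]
force: [-0.3, 0.1, 0.1]
finger_gap: 0.0403
gripper_force: 0.0
```

```bash
python3 - <<'E'
from h import *
s=arm.state();print('tcp',st(s['eef_pos']),s['force'],s['gripper_force']); im=arm.snapshot('wrist')
h=cv2.cvtColor(im,cv2.COLOR_RGB2HSV);m=(h[...,0]>100)&(h[...,0]<130)&(h[...,1]>120)
for c in(175,230,250,270,330):
  r=np.where(m[:300,c])[0];print(c,r[:9], st(won(c,r[0],.095)) if len(r) else '')
E
```

```text
tcp [-94.   -4.8  79.3] [-0.27214683  0.08680421  0.05526603] 0.0
175 [232 233 234 235 236 237] [-93.3 -48.8  95. ]
230 [233 234 235 236 237] [-92.7 -16.1  95. ]
250 [233 234 235 236 237] [-92.7  -4.2  95. ]
270 [234 235 236 237 238] [-92.    7.8  95. ]
330 [234 235 236 237 238] [-92.   43.5  95. ]
```

```bash
python3 - <<'E'
from h import *
c=arm.camera_params('wrist');T=np.linalg.inv(np.array(c['T_tool_cam']));K=np.array(c['K'])
for z in(-5,-30):
 for x in(11,0,-11):
  for y in(20,):
   p=K@(T@np.array([x/1e3,y/1e3,z/1e3,1]))[:3];p=p[:2]/p[2];print((x,y,z),p.round(),'crop',((p-[120,190])*3.077).round())
im=save('wrist','w5.png');b=save('scene','a5.png')[110:200,245:355]
cv2.imwrite('pics/c5.png',np.hstack([cv2.resize(im[180:330,190:340],(400,400)),cv2.resize(b,(400,400),interpolation=cv2.INTER_CUBIC)])[:,:,::-1])
E
```

```text
(11, 20, -5) [282. 208.] crop [497.  55.]
(0, 20, -5) [281. 225.] crop [496. 107.]
(-11, 20, -5) [281. 241.] crop [494. 156.]
(11, 20, -30) [287. 222.] crop [513.  99.]
(0, 20, -30) [286. 241.] crop [510. 157.]
(-11, 20, -30) [285. 259.] crop [508. 214.]
```

View pics/c5.png

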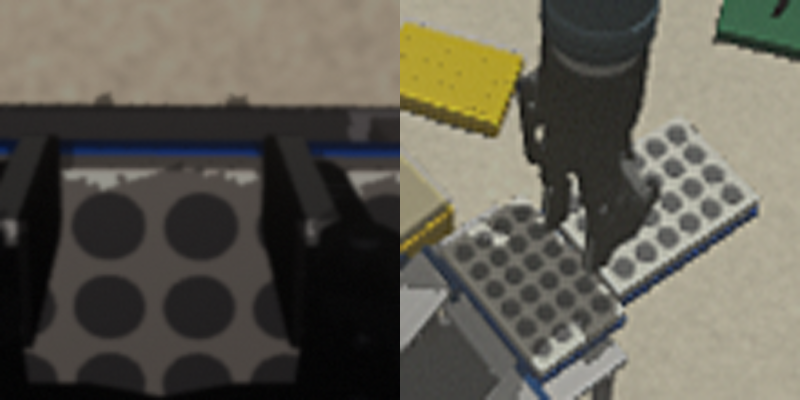

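Call:
jog_arm --series '[[[0, 0, -10], 0], [[18, 0, -10], 0], [[35, 0, -10], 0], [[35, 0, -10], 0], [[35, 0, -10], 0], [[35, 0, -1], 0], [[35, 0, 9], 0], [[35, 0, 9], 0]]' --grip 0

```text
t: 6.9
eef_pos: [0.6321, 0.2024, 0.0687]
tcp_rot: [-0.001, 0.814, 0.581, -0.001]
force: [-0.2, 0.5, -0.4]
finger_gap: 0.0
gripper_force: 0.0
```

```bash
python3 - <<'E'
from h import *
s=arm.state();print(s['t'],'tcp',st(s['eef_pos']),s['force'],s['finger_gap']); im=save('wrist','w6.png')
h=cv2.cvtColor(im,cv2.COLOR_RGB2HSV);m=(h[...,0]>100)&(h[...,0]<130)&(h[...,1]>120)
for c in(190,210,310,320):
  r=np.where(m[:330,c])[0];print(c,r[:9], st(won(c,r[0],.095)) if len(r) else '')
# dark finger blob along middle columns
g=im.max(2)
for c in(240,246,250,256,262): print(c,[int(x) for x in g[150:330:6,c]])
c=arm.camera_params('wrist');T=np.linalg.inv(np.array(c['T_tool_cam']));K=np.array(c['K'])
for x in(11,-11):
   p=K@(T@np.array([x/1e3,0,0,1]))[:3];print((p[:2]/p[2]).round())
E
```

```text
6.9 tcp [-128.4   -5.5   68.7] [-0.15245082  0.52332564 -0.37535935] 1.596083565395608e-05
190 [] 
210 [] 
310 [] 
320 [] 
240 [140, 144, 142, 83, 139, 140, 140, 142, 143, 142, 142, 142, 106, 73, 43, 41, 42, 40, 40, 10, 7, 7, 6, 5, 4, 6, 5, 5, 7, 6]
246 [143, 143, 143, 100, 138, 136, 143, 136, 143, 139, 141, 124, 75, 69, 39, 36, 34, 33, 29, 43, 20, 7, 8, 8, 6, 6, 10, 46, 67, 68]
250 [73, 82, 88, 102, 143, 141, 142, 140, 143, 143, 139, 101, 76, 67, 16, 16, 15, 12, 12, 14, 12, 11, 10, 11, 9, 7, 7, 70, 72, 71]
256 [138, 144, 143, 138, 141, 143, 142, 137, 143, 142, 142, 81, 76, 71, 43, 42, 42, 41, 40, 49, 12, 8, 6, 6, 6, 7, 5, 9, 20, 17]
262 [140, 142, 140, 142, 142, 142, 142, 137, 140, 140, 142, 121, 73, 70, 43, 42, 41, 41, 36, 10, 8, 7, 6, 5, 6, 5, 5, 6, 5, 3]
[249. 206.]
[249. 238.]
```

Call:
jog_arm --series '[[[0, 1, 10], 0], [[0, 1, 19], 0], [[-5, 1, 19], 0], [[-10, 1, 19], 0], [[-14, 1, 19], 0], [[-16, 1, 19], 0], [[-18, 1, 19], 0], [[-20, 1, 19], 0]]'

```text
t: 7.95
eef_pos: [0.6278, 0.1836, 0.0515]
tcp_rot: [0.0, 0.814, 0.582, 0.0]
force: [0.1, 0.9, 0.1]
finger_gap: -0.0002
gripper_force: 0.0
```

Call:
jog_arm --series '[[[-1, 0, 0], 0], [[-2, 0, 0], 0], [[-3, 0, 0], 0]]'

```text
t: 8.32
eef_pos: [0.6268, 0.1808, 0.0514]
tcp_rot: [-0.0, 0.814, 0.582, -0.0]
force: [0.4, -0.2, 0.7]
finger_gap: 0.0
gripper_force: 0.0
```

Call:
jog_arm --series '[[[-1, 0, 0], 0], [[-2, 0, 0], 0], [[-3, 0, 0], 0]]'

```text
t: 8.7
eef_pos: [0.6268, 0.1805, 0.052]
tcp_rot: [-0.001, 0.814, 0.581, 0.002]
force: [2.3, 11.0, -0.6]
finger_gap: -0.0001
gripper_force: 5.4
```

Call:
jog_arm --series '[[[-1, 0, 0], 0], [[-2, 0, 0], 0]]'

```text
t: 8.95
eef_pos: [0.6269, 0.1805, 0.0524]
tcp_rot: [-0.001, 0.814, 0.581, 0.004]
force: [4.0, 16.1, 1.2]
finger_gap: -0.0001
gripper_force: 8.3
```

Call:
jog_arm --series '[[[1.5, 0, -2], 0], [[1.5, 0, -4], 0], [[1.5, 0, -7], 0], [[1.5, 0, -10], 0]]'

```text
t: 9.45
eef_pos: [0.6267, 0.18, 0.0621]
tcp_rot: [-0.001, 0.813, 0.582, 0.002]
force: [2.5, 7.6, -0.2]
finger_gap: -0.0
gripper_force: 4.0
```

```bash
python3 - <<'E'
from h import *
s=arm.state();print(s['t'],'tcp',st(s['eef_pos']),s['force'])
im=save('side','s7.png');b=save('scene','a7.png');o=cv2.imread('pics/b.png');
h=cv2.cvtColor(im,cv2.COLOR_RGB2HSV)
# blue mask extents in each view around plate far edge/ kerb
for n,i,(x0,x1,y0,y1) in(('side',im,(225,305,140,185)),('scene',b,(255,320,130,205))):
  hh=cv2.cvtColor(i,cv2.COLOR_RGB2HSV);m=((hh[...,0]>100)&(hh[...,0]<130)&(hh[...,1]>110))
  print(n); print('\n'.join(''.join('#' if v else '.' for v in r[x0:x1]) for r in m[y0:y1:2]))
E
```

```text
9.45 tcp [-105.5   -3.5   62.1] [ 2.45741292  7.61978802 -0.20993964]
side
................................................................................
................................................................................
................................................................................
................................................................................
................................................................................
................................................................................
................................................................................
................................................................................
................................................................................
................................................................................
................................................................................
................................................................................
.....................................................
[... 2651 characters left out ...]
........................................
.................................................................
.......................................#.........................
....................................#............................
.................................#...............................
..............................#..................................
..........................###....................................
............................#....................................
..............................#..................................
.................................................................
.................................................................
```

```bash
python3 - <<'E'
from h import *
a=O-0.0925*XS+0.064*YS
for t in(0,7,14):
  r=np.deg2rad(t); f=O-0.008*XS+.06*YS; 
  for nm,q in(('lowNR',0),('topNR',.0144)):
    P=f-XS*(.0855*np.cos(r)-q*np.sin(r)); P[2]=.095+.0855*np.sin(r)+q*np.cos(r)
    print(t,nm,proj('scene',P).round(1),proj('side',P).round(1))
for f in('a5','a7'):
  i=cv2.imread(f'pics/{f}.png')
  print(f); 
  for r in range(160,190,2): print(r,' '.join('%3d'%v for v in i[r,290:326,1]))
E
```

```text
0 lowNR [306.2 182.6] [283.8 163.7]
0 topNR [306.8 179.4] [284.1 159.5]
7 lowNR [306.5 180.4] [284.  160.8]
7 topNR [306.6 177.4] [284.4 156.9]
14 lowNR [306.4 178.4] [284.3 158.2]
14 topNR [306.1 175.7] [284.8 154.7]
a5
160 189 186 176 140  92  90  61  42  47  47  47  49  51  47  47  47  47  48  48  46  39  63  90  84 106 135 160 191 188 188 187 160  90  96  99  98
162  83 141 191 182 172 141  52  43  45  47  47  46  49  46  51  49  47  46  38  40 115 187 186 183 187 166  95  95  94  94 111 151 181 170 143 128
164 101  63  84 142 199 168  51  67  56  46  48  48  50  47  40  44  68 117 166 184 175 144 128 143 174 167 118  92  96  94  96 136 183 187 193 176
166 110 109  99  81  80  83  65  65  55  47  50  47  45  74 143 187 187 185 178 146  89  96  98  98  94 136 188 179 177 180 187 182 129  94  73  68
168  72  72  79  99 102  62  73  64  51  46  45  41  88 148 142 109 105 114 146 161 127 103  88  88 102 153 190 193 173 104  96  71  63  49  47 109
170  63  63  62  76  96  76  68  60  41  65 140 185 166 117  92  96 100  97  91 133 187 185 187 191 179 126  98  73  64  62  50  61 110 170
[... 2863 characters left out ...]
 184 187 168 107  77  78  57  61 129 171 166 162 163 165 167 169 167 166 169 168 167 169 167 164 162 158 160
182  98 160 178 140 115 132 149 185 191 173  97  77  58  61 124 169 169 168 166 165 165 165 168 165 163 161 162 166 165 164 165 166 165 168 165 163
184  97 120 170 183 183 188 174 107  78  61  55  93 152 176 174 170 166 166 164 167 168 166 164 164 169 172 170 167 166 165 165 166 168 170 169 167
186 145 179 188 174 124  94  59  61  70  94  90  86 121 162 152 170 170 168 166 166 166 168 167 166 168 166 165 166 165 167 171 173 171 166 163 164
188 177 130  92  56  56  46  63 120 166 164 163 169 165 162 165 166 168 167 165 167 164 161 160 164 168 166 162 164 167 167 169 170 168 170 170 167
```

Call:
jog_arm --series '[[[-0.5, 0, -4], 0], [[-1.2, 0, -8], 0], [[-2.2, 0, -12], 0], [[-3.3, 0, -16], 0], [[-4.8, 0, -20], 0], [[-6.2, 0, -24], 0], [[-6.2, 0, -24], 0]]'

```text
t: 10.42
eef_pos: [0.6249, 0.1743, 0.087]
tcp_rot: [-0.001, 0.813, 0.582, 0.003]
force: [1.3, 8.8, 2.7]
finger_gap: -0.0004
gripper_force: 4.5
```

```bash
cat >> h.py <<'E'
def tilt():
  s=arm.state();print(s['t'],'tcp',st(s['eef_pos']),s['force'].round(1) if hasattr(s['force'],'round') else s['force'])
  im=arm.snapshot('scene')[:,:,::-1];cv2.imwrite('pics/t.png',im)
  y=arm.snapshot('side')[:,:,::-1];cv2.imwrite('pics/ts.png',y)
  for t in range(0,90,10):
    r=np.deg2rad(t); P=O-.008*XS+.06*YS-XS*.0855*np.cos(r); P[2]=.095+.0855*np.sin(r); Q=P-.12*YS
    print(t,proj('scene',P).round(),proj('scene',Q).round(),proj('side',P).round(),proj('side',Q).round())
  return im,y
E
python3 - <<'E'
from h import *
im,y=tilt()
for r in range(140,190,2): print(r,' '.join('%3d'%v for v in im[r,284:318,1]))
E
```

```text
10.425 tcp [-99.6  -3.4  87. ] [1.3 8.8 2.7]
0 [306. 183.] [279. 158.] [284. 164.] [241. 166.]
10 [307. 179.] [279. 154.] [284. 160.] [241. 161.]
20 [306. 177.] [278. 152.] [285. 156.] [241. 158.]
30 [305. 175.] [277. 149.] [285. 153.] [241. 155.]
40 [303. 173.] [275. 147.] [286. 151.] [242. 153.]
50 [300. 172.] [272. 146.] [287. 150.] [242. 152.]
60 [297. 172.] [269. 146.] [288. 150.] [242. 152.]
70 [294. 173.] [265. 147.] [289. 151.] [242. 153.]
80 [289. 175.] [261. 148.] [290. 153.] [242. 155.]
140  39  46  55 102 125  40  42  46  48  49  45  47  48  47  47  46  46  44  45  46  49  45  43  44  41  41  69 139 184 180 184 184 184 170
142  76  40  40 101 135  39  46  48  46  48  45  46  48  50  48  45  48  46  45  47  48  48  47  58  63  42  46 114 154  97  96  95  98 123
144 147  28  42  45  45  43  47  48  47  46  45  47  47  48  45  47  48  46  49  47  47  50  49  55  62  47 103 177 174 115  90  91  89 111
146 165 112  35  44  48  46  46  46  46  49  48  48  49  46  49  47  46  47  47  46  46  48  43  56  77  74  74  87 136 186 177 174 174 152
148 172 164 103  21  33  38  45  47  
[... 2202 characters left out ...]

180  72  99 111  95  95 103 112 112  94  91 140 169 181 165  88  61  55 111 151 125 173 171 168 172 168 165 162 162 165 170 167 166 167 170
182 111  95  65  75  95  96 128 177 170 171 179 163  91  71  56 118 176 172 170 170 168 165 164 165 164 165 166 165 166 164 164 160 162 164
184 105  76  73  93  89  97 137 175 170 142  88  63  57  77  96  95 101 125 154 173 169 170 166 163 164 166 167 165 165 164 168 170 169 168
186  98 150 172 164 167 172 174 139  88  71  54  79  97 101  98  95  90  84 119 162 151 170 170 166 164 167 167 168 165 166 168 168 166 166
188  95 133 175 173 163 112  80  73  48  74  96  96  96  92  92  87 120 171 166 163 163 166 169 166 167 166 165 161 157 163 167 164 162 165
```

Call:
jog_arm --series '[[[-1, 0, -4], 0], [[-2.7, 0, -8], 0], [[-4.8, 0, -12], 0], [[-7.4, 0, -16], 0], [[-10.5, 0, -20], 0], [[-14, 0, -24], 0], [[-14, 0, -24], 0]]'

```text
t: 11.4
eef_pos: [0.6197, 0.1587, 0.1104]
tcp_rot: [0.0, 0.813, 0.582, 0.001]
force: [0.1, 1.5, 1.1]
finger_gap: -0.0001
gripper_force: 0.8
```

```bash
python3 - <<'E'
from h import *
im,y=tilt()
for r in range(150,190,2): print(r,' '.join('%3d'%v for v in im[r,284:318,1]))
E
```

```text
11.4 tcp [-83.1  -3.2 110.4] [0.1 1.5 1.1]
0 [306. 183.] [279. 158.] [284. 164.] [241. 166.]
10 [307. 179.] [279. 154.] [284. 160.] [241. 161.]
20 [306. 177.] [278. 152.] [285. 156.] [241. 158.]
30 [305. 175.] [277. 149.] [285. 153.] [241. 155.]
40 [303. 173.] [275. 147.] [286. 151.] [242. 153.]
50 [300. 172.] [272. 146.] [287. 150.] [242. 152.]
60 [297. 172.] [269. 146.] [288. 150.] [242. 152.]
70 [294. 173.] [265. 147.] [289. 151.] [242. 153.]
80 [289. 175.] [261. 148.] [290. 153.] [242. 155.]
150 172 176 146  32  44  48  49  46  48  44  49  48  52  44  48  46  46  42  45  45  44  52  53  51  53  46  52  83  95  98  95  95 101 146
152 179 181 157  45  67  52  43  46  49  49  47  48  50  47  49  46  49  46  45  45  43  41  47  69  84 113 153 170 141 102  89  79 102 170
154 138 182 135  45  60  57  69  54  45  50  47  48  46  44  47  43  44  39  65 141 192 163  89  96  98  94  88 130 188 181 183 180 149  96
156  84  73  84  59  59  61  71  59  43  46  43  42  67  98 124 144  93  98  99  96  99 136 183 168 150 159 181 172 145 127 143 177 161  91
158 105 103  91  61  51  61  72  59  45
[... 1500 characters left out ...]

180  82  70  97 132 132 121 136 138 138 110  70  61  93 151 174 165 163 167 152 118 171 169 169 174 167 164 163 163 166 169 169 166 169 170
182  63  69  76 104 143 138 148 143  77  69  57 118 166 163 162 168 168 164 167 168 165 166 165 165 165 164 164 165 166 164 162 162 162 166
184  64  75  82 117 143 135 102  72  59  68 126 174 164 159 157 157 163 162 151 169 169 169 167 165 163 165 167 164 163 164 169 173 170 168
186 140 136 138 149 141  73  61  62  85  95  91 123 170 166 164 159 161 160 163 158 151 168 169 167 164 167 168 168 166 165 168 167 164 166
188 143 140 134 102  67  49  71  99  96  98  98  92  93 128 166 164 164 163 161 162 163 164 168 168 165 165 165 162 160 163 167 165 163 165
```

Call:
jog_arm --series '[[[-5, 0, -4], 0], [[-10, 0, -8], 0], [[-14, 0, -11], 0], [[-18, 0, -14], 0], [[-22, 0, -17], 0], [[-26, 0, -19], 0], [[-26, 0, -19], 0]]'

```text
t: 12.38
eef_pos: [0.6107, 0.1335, 0.1287]
tcp_rot: [0.0, 0.814, 0.581, 0.0]
force: [0.7, -0.6, 0.6]
finger_gap: 0.0003
gripper_force: 0.1
```

```bash
python3 - <<'E'
from h import *
im,y=tilt()
for r in range(150,190,2): print(r,' '.join('%3d'%v for v in im[r,276:312,1]))
E
```

```text
12.375 tcp [-56.3  -3.6 128.7] [ 0.7 -0.6  0.6]
0 [306. 183.] [279. 158.] [284. 164.] [241. 166.]
10 [307. 179.] [279. 154.] [284. 160.] [241. 161.]
20 [306. 177.] [278. 152.] [285. 156.] [241. 158.]
30 [305. 175.] [277. 149.] [285. 153.] [241. 155.]
40 [303. 173.] [275. 147.] [286. 151.] [242. 153.]
50 [300. 172.] [272. 146.] [287. 150.] [242. 152.]
60 [297. 172.] [269. 146.] [288. 150.] [242. 152.]
70 [294. 173.] [265. 147.] [289. 151.] [242. 153.]
80 [289. 175.] [261. 148.] [290. 153.] [242. 155.]
150 174 172 179 148  42  61  60  46  48  45  48  49  50  47  48  45  46  44  41  50  45  48  54  48  47  42  50  74  91  96 141 185 182 183 177 147
152 164 181 172 122  50  60  47  41  45  45  47  44  47  47  48  48  47  48  48  45  42  42  47  71 120 171 184 176 178 174 136 110 105 112 147 167
154  50 112 153  99  55  57  65  67  55  47  48  50  46  47  45  44  41  56  86 122 147 107 118 135 158 185 174 189 188 160  85  95  95  96  87 129
156  92  68  46  51  56  51  66  71  57  44  46  47  45  50  77  99 101  93 132 184 183 183 177 144  95  91  93  94  97 137 182 169 153 162 179 174
15
[... 1665 characters left out ...]
  70  89  99  95  80  62  79 150 176 167 165 157 147 167 164 163 169 152 119 172 170 168 174 169 165 162 164
182  93  80  81  86  62  62  72  87  94  95  98  93  78  59  81 150 173 165 161 159 159 160 163 168 168 166 168 171 167 169 168 164 165 164 165 167
184  76 100  97  86  57  61  63  75  98  98  96  74  61  85 150 167 159 164 161 158 158 159 158 158 163 160 153 170 167 168 167 166 166 165 170 166
186  75  99  96  95  88  67  63  82  99  91  75  64  80 141 168 161 159 159 159 158 161 162 164 162 161 162 163 158 151 171 170 168 165 167 168 169
188  90  74  57  59  79 101 103  95  91  78  59  58 123 167 161 160 159 161 163 161 163 160 161 165 164 163 162 162 166 168 169 168 165 167 166 160
```

Call:
jog_arm --series '[[[-4, 0, -3], 0], [[-8, 0, -6], 0], [[-12, 0, -9], 0], [[-16, 0, -12], 0], [[-19, 0, -12], 0], [[-22, 0, -12], 0], [[-25, 0, -12], 0], [[-28, 0, -12], 0], [[-31, 0, -12], 0], [[-34, 0, -12], 0]]'

```text
t: 13.72
eef_pos: [0.5997, 0.1015, 0.1404]
tcp_rot: [-0.0, 0.814, 0.582, 0.0]
force: [-0.6, -0.4, 0.2]
finger_gap: -0.0002
gripper_force: 0.0
```

```bash
python3 - <<'E'
from h import *
s=arm.state();print(s['t'],'tcp',st(s['eef_pos']),s['force'])
save('scene','u1.png');save('side','u2.png')
for f,x0,x1,y0,y1 in(('u1',205,310,150,250),('u2',225,310,140,260)):
  i=cv2.imread(f'pics/{f}.png');h=cv2.cvtColor(i,cv2.COLOR_BGR2HSV);m=((h[...,0]>98)&(h[...,0]<130)&(h[...,1]>100));g=i.min(2)
  for r in range(y0,y1,3): print(r,''.join('#' if m[r,c] else('w' if g[r,c]>120 else('k' if g[r,c]<35 else '.')) for c in range(x0,x1)))
E
```

```text
13.725 tcp [-22.5  -3.8 140.4] [-0.56658197 -0.42851367  0.21597554]
150 wwwwwwwwwwwwwwwwwwwwwwwwww....................w......#.wwwwwwww.k...........................wwww.....wwww
153 wwwwwwwwwwwwwwwwwwwww.....w.............................#.wwwwwww.......................ww.....wwwwww....
156 wwwwwwwwwwwwwwwww..........................................#.www..................ww.....wwwwww.....wwwww
159 wwwwwwwww.ww...............................w..................#.............ww.....wwwwww.....wwww.wwwwww
162 wwwwwwww......w.......................w..........................##.....k..wwwwww.....wwwww..wwwwwww.....
165 wwwwwwwww........w...............ww............#....................##wwww.wwwwwwwww.....wwwww.....wwwwww
168 wwwwwwwww............w.................#...wwwww.......................##.wwwwwwwwwwwww.....wwwwwwww...ww
171 wwwwwwwww...............w...........#...wwwwwww...........................##.wwwwwwwwwwww......wwww.....w
174 wwwwwww..........................#...wwwwwww.................................##.wwwwwwwwwwww......wwwww..
177 wwwwwwwwww........................www
[... 5608 characters left out ...]
.wwwwwwwwwwwwww...................................................wwww
239 ...................www.........###############.#########............................w
242 ......................##############k#kkk.k#kk.kk....................................
245 .....................................................................................
248 .....................................................................................
251 .....................................................................................
254 .....................................................................................
257 .....................................................................................
```

Call:
jog_arm --series '[[[-3, 0, -2], 0], [[-6, 0, -3], 0], [[-9, 0, -4], 0], [[-12, 0, -5], 0], [[-15, 0, -5], 0], [[-15, 0, -5], 0], [[-15, 0, -5], 0], [[-15, 0, -5], 0]]'

```text
t: 14.82
eef_pos: [0.5949, 0.0875, 0.1454]
tcp_rot: [-0.0, 0.814, 0.582, -0.0]
force: [0.5, 0.4, -0.5]
finger_gap: 0.0001
gripper_force: 0.0
```

```bash
cat > v.py <<'E'
from h import *
s=arm.state();print(s['t'],'tcp',st(s['eef_pos']),s['force'])
save('scene','u1.png');save('side','u2.png')
for f,x0,x1,y0,y1 in(('u1',205,310,160,245),('u2',225,310,150,250)):
  i=cv2.imread(f'pics/{f}.png');h=cv2.cvtColor(i,cv2.COLOR_BGR2HSV);m=((h[...,0]>98)&(h[...,0]<130)&(h[...,1]>100));g=i.min(2)
  for r in range(y0,y1,3): print(r,''.join('#' if m[r,c] else('w' if g[r,c]>120 else('k' if g[r,c]<35 else '.')) for c in range(x0,x1)))
E
python3 v.py
```

```text
14.825 tcp [ -7.7  -3.8 145.4] [ 0.5365992   0.3972754  -0.46400134]
160 wwwwwwww....ww...........................ww............wwwww...........wwwwwwww.....wwwww.....wwwwww.....
163 wwwwwwww.......w.....................w............k..wwwwwwww.......k..wwwwwwwwwww.....wwwwwwww...www....
166 wwwwwwwwwk........w.............w..........k..##.wwwwwwwwwwwwwww.wwwwwww...wwwwwwwwww.....wwww.....wwwwww
169 wwwwwwwww.............w....w..........#...wwwwwww##.wwwwwwwwwwwwwww..wwwwwwwwwwwwwwwwww......wwwwww.....w
172 wwwwwwww...........................#...wwwwwwwwwwwww##.wwwwww....wwwwwwwwwwwwwwwwwwwwwwwww......wwwww.www
175 wwwwwwww........................#...ww.####.wwwwwwwwww....ww.....wwwwwwwwwwwwwwwwwwwwwwwwwwwww.....www...
178 wwwwwwwwwww......................ww.###.#..##.wwwww..............wwwwwwwwwwwwwwwwwwwwwwwwwwwwwwww......ww
181 wwwwwwwwwwwwww...........#....w.#####...#########............ww.....wwwwwwwwwwwwwwwwwwwwwwwwwwwwwwwwwwwww
184 wwwwwwwwwwwwwwwww.....#...ww.########..#.#..##.####......wwwwwwwww.....wwwwwwwwwwwwwwwwwwwwwwwwwwwwwwwwww
187 wwwwwwwwwwwwwwwwww.....ww.###...#####
[... 4518 characters left out ...]
....................................................wwwwwwwwww...wwwww
231 w...kkkkkkkkk......................................................wwwwwwwwwww..wwwww
234 w....k.kkkkk.............wwwww.......................................wwwwwwww...wwwww
237 ....................wwwwwwwwww....................................................www
240 ...........................##########################.#..............................
243 ........................#.....k..k.kk...k............................................
246 .....................................................................................
249 .....................................................................................
```

The plate has gone over: both views show its blue underside facing up on the ramp, spanning scene (224–273,173–221) and side rows 192–222. Next I'll measure its position in ramp coordinates.

```bash
cat > m.py <<'E'
from h import *
a=np.deg2rad(25);Z=np.array([0,0,1.]);RD=XS*np.cos(a)-Z*np.sin(a);N=XS*np.sin(a)+Z*np.cos(a);K0=O+.1*Z+.0144*N
def meas():
  for n in('scene','side'):
    i=arm.snapshot(n);h=cv2.cvtColor(i,cv2.COLOR_RGB2HSV)
    m=((h[...,0]>98)&(h[...,0]<130)&(h[...,1]>80)).astype(np.uint8);m=cv2.morphologyEx(m,cv2.MORPH_CLOSE,np.ones((3,3)));m=cv2.morphologyEx(m,cv2.MORPH_OPEN,np.ones((9,9)))
    p0=proj(n,K0+.07*RD);k,l,s,c=cv2.connectedComponentsWithStats(m)
    q=[j for j in range(1,k) if s[j,4]>250 and np.hypot(*(c[j]-p0))<40]
    ct=max(cv2.findContours((l==q[0]).astype(np.uint8),0,1)[0],key=cv2.contourArea)[:,0,:]
    P=[]
    for u,v in ct:
      o,d=ray(n,u,v);t=((K0-o)@N)/(d@N);X=o+t*d-K0;P.append((X@RD*1000,X@YS*1000))
    P=np.array(P,np.float32);r=cv2.minAreaRect(P)
    print(n,'centre s,y',np.round(r[0],1),'size',np.round(r[1],1),'ang',round(r[2],1),'s',P[:,0].min().round(1),P[:,0].max().round(1))
if __name__=='__main__': meas()
E
python3 m.py
```

```text
scene centre s,y [65.  -3.2] size [ 85.  125.9] ang 0.8 s 22.2 107.1
side centre s,y [69.7 -6. ] size [124.7  82.8] ang 89.3 s 28.0 111.1
```

Call:
jog_arm --series '[[[0, 0, 25], 0], [[0, 0, 50], 0], [[0, 0, 75], 0], [[-4, 0, 75], 0], [[-8, 0, 75], 0], [[-12, 0, 75], 0], [[-14, 0, 75], 0]]'

```text
t: 15.9
eef_pos: [0.5909, 0.0737, 0.0715]
tcp_rot: [0.001, 0.814, 0.581, 0.001]
force: [0.1, -0.3, -0.8]
finger_gap: -0.0
gripper_force: 0.0
```

Call:
jog_arm --series '[[[-2, 0, 1], 0], [[-4, 0, 2], 0], [[-6, 0, 3], 0], [[-8, 0, 4], 0]]'

```text
t: 16.4
eef_pos: [0.5876, 0.0665, 0.0663]
tcp_rot: [-0.0, 0.814, 0.582, -0.0]
force: [-0.4, -0.1, 0.1]
finger_gap: 0.0
gripper_force: 0.1
```

Call:
jog_arm --series '[[[-2, 0, 1], 0], [[-4, 0, 2], 0], [[-6, 0, 3], 0], [[-8, 0, 4], 0]]'

```text
t: 16.9
eef_pos: [0.5851, 0.0589, 0.0624]
tcp_rot: [0.0, 0.814, 0.581, 0.0]
force: [0.6, 0.3, -0.3]
finger_gap: -0.0001
gripper_force: 0.1
```

```bash
python3 m.py; python3 -c "
from h import *
print(st(arm.state()['eef_pos']))"
```

```text
scene centre s,y [73.5 -3. ] size [126.9  85. ] ang 89.3 s 30.7 116.4
side centre s,y [79.7 -6.1] size [125.1  83.2] ang 86.8 s 37.2 120.9
[22.6 -3.9 62.2]
```

Call:
jog_arm --series '[[[-3, 0, 1.4], 0], [[-6, 0, 2.8], 0], [[-9, 0, 4.2], 0], [[-12, 0, 5.6], 0], [[-15, 0, 7], 0], [[-18, 0, 8.4], 0], [[-20, 0, 9.3], 0], [[-22, 0, 10.2], 0]]'

```text
t: 18.0
eef_pos: [0.578, 0.0381, 0.0522]
tcp_rot: [0.0, 0.814, 0.581, 0.0]
force: [-0.2, 0.7, -0.4]
finger_gap: 0.0001
gripper_force: 0.0
```

Call:
jog_arm --series '[[[-1.5, 0, 0.7], 0], [[-3, 0, 1.4], 0], [[-4, 0, 1.8], 0]]'

```text
t: 18.38
eef_pos: [0.5767, 0.0344, 0.0504]
tcp_rot: [-0.0, 0.814, 0.581, -0.0]
force: [0.5, -0.5, -0.2]
finger_gap: -0.0002
gripper_force: 0.0
```

```bash
python3 m.py; python3 -c "
from h import *
print(st(arm.state()['eef_pos']))"
```

```text
scene centre s,y [107.1  -5.4] size [128.9  94.9] ang 89.5 s 59.7 154.9
side centre s,y [113.8  -7.6] size [126.2  96.4] ang 86.7 s 63.5 162.9
[48.5 -3.9 50.4]
```

Call:
jog_arm --series '[[[-1, 0, 0.5], 0], [[-2, 0, 0.9], 0], [[-3, 0, 1.4], 0], [[-4, 0, 1.8], 0]]'

```text
t: 18.98
eef_pos: [0.5754, 0.032, 0.049]
tcp_rot: [-0.001, 0.814, 0.581, 0.001]
force: [-2.0, 7.6, 6.8]
finger_gap: 0.0004
gripper_force: 4.3
```

Call:
jog_arm --series '[[[-1, 0, 0.5], 0], [[-2, 0, 0.9], 0]]'

```text
t: 19.23
eef_pos: [0.5748, 0.0317, 0.0488]
tcp_rot: [-0.002, 0.814, 0.581, 0.002]
force: [-2.7, 13.6, 10.6]
finger_gap: -0.0003
gripper_force: 7.7
```

Call:
jog_arm --series '[[[4, 0, -1.5], 0], [[9, 0, -3], 0], [[15, 0, -4], 0], [[18, 0, -15], 0], [[18, 0, -50], 0], [[18, 0, -90], 0], [[18, 0, -130], 0], [[50, 0, -140], 0], [[90, 0, -140], 0], [[90, 0, -140], 0]]'

```text
t: 20.48
eef_pos: [0.6045, 0.1162, 0.1885]
tcp_rot: [0.0, 0.813, 0.583, 0.001]
force: [0.6, -0.5, -0.8]
finger_gap: -0.0003
gripper_force: 0.0
```

```bash
python3 m.py; python3 - <<'E'
from m import *
a_=save('scene','f1.png');b=save('side','f2.png')
cv2.imwrite('pics/f.png',np.hstack([cv2.resize(a_[145:260,190:310],(400,383),interpolation=cv2.INTER_CUBIC),cv2.resize(b[150:265,215:335],(400,383),interpolation=cv2.INTER_CUBIC)])[:,:,::-1])
s=arm.state();print(s['t'],s['force'])
E
```

```text
scene centre s,y [109.2  -8.1] size [134.6  93.4] ang 89.0 s 62.3 155.6
side centre s,y [115.   -8.6] size [125.8  96.5] ang 89.1 s 66.2 162.9
20.675 [-0.35673797  0.97443961  0.00656187]
```

View pics/f.png

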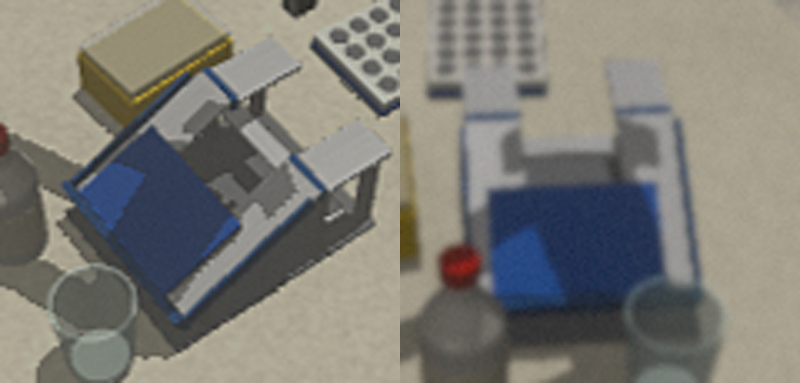

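The last picture shows the plate wells down and flat. Its lower edge is on the lip, its uphill edge is parallel to the kerb to about 1 degree, and it is inside the rails. The bottle, beaker and tip box stand where they were. I'm handing in.

```bash
python3 -c "
from bench import arm
print(arm.hand_in())"
```

```text
the job is handed in; nothing more can be done
None
```

I tipped the plate over the kerb and slid it down to the foot lip, then handed the job in at about 21 s. By my measurements it lies wells down and flat on the ramp, square to the lip to about 1 degree. The highest push I read was about 17 N, and the bottle, beaker and tip box look unmoved. No verdict came back.

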